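# Stow a specimen tub on its marked spot and cover it

### The job

Push the open white tub across the bench, keeping it flat on the table and the tan specimen standing in it, until its foot is wholly inside the yellow ring of the marked spot. Then pick up the blue lid and gently set it on the tub so that it sits fully seated and level, and let go. Leave the dark samples standing around where they are.

Things in the scene. Friction and masses are not known exactly. Their poses are not given: they have to be found in the camera images.
- tub: open round white plastic tub, loose, with the specimen in it: foot diameter 120, rim outer diameter 130, height 55, wall 4 (mouth inner diameter 122 at the rim), floor 5 thick, about 250 g; too wide to grip across; origin at the centre of its underside, z up
- tub_rim (a point): centre of the tub's mouth, 55 above the table
- lid: round blue lid, white knob, loose, knob up on the bench, 90 g: plug below (diameter 114, 10 high, fits into the tub's mouth), flange above it (diameter 138, 5 thick, rests on the tub's rim), upright round knob (diameter 24, from 15 to 40 above the origin); origin at the centre of the plug's underside, z up; seated, its origin lies 45 above the tub's
- lid_knob (a point): centre of the top of the lid's knob, 40 above the lid's origin
- spot: the marked spot, flat on the bench (under 2 high, fixed): a black disc 150 in diameter surrounded by a yellow ring 10 wide (outer diameter 170); origin at its centre on the bench top
- specimen: short tan pressed-fibre cylinder, 38 diameter, 30 tall, standing loose in the tub; origin at the centre of its underside, z up
- puck_a: dark pressed-fibre cylinder, 44 diameter, 40 tall, standing loose near the lid, on the side away from the robot; a bystander; origin at the centre of its underside, z up
- puck_b: dark pressed-fibre cylinder, 44 diameter, 40 tall, standing loose beyond the marked spot; a bystander; origin at the centre of its underside, z up
- puck_c: dark pressed-fibre cylinder, 44 diameter, 36 tall, standing loose near the tub, on the side away from the robot; a bystander; origin at the centre of its underside, z up
- puck_d: dark pressed-fibre cylinder, 52 diameter, 40 tall, standing loose in the row beyond; a bystander; origin at the centre of its underside, z up
- column_b: dark pressed-fibre cylinder, 52 diameter, 70 tall, standing loose in the row beyond; a bystander; origin at the centre of its underside, z up
Mind the look-alikes: they are no part of the job. Of the things like the lid, leave any that is purple; of the rest the smaller one is meant. Leave any orange look-alike of the tub alone.

How it is judged:
By the outcome, as a careful person would: the job done as asked, in the order asked, and still so for the second after the job is handed in, with the robot touching nothing.
It also fails if it takes over 58 s, if anything falls off the work surface, if the arm or the gripper's body presses on something with over 40 N, if the wrist force passes 120 N, or if a joint passes its speed limit or range.

### The arm

A 6-joint arm with a two-finger parallel gripper is mounted at the origin on the work surface. World frame = base frame: x ahead of the robot, y to its left, z up, the work surface at z = 0. Lengths are in m, angles in rad, forces in N, time in s.
With the tool pointing down it reaches from about 0.25 to 0.725 m from the base axis. Payload 4 kg.
Tool frame: the origin (TCP) lies on the front face of the gripper's body, between the roots of the fingers; the fingertips stand 73 mm ahead of it and the grasp point (between the pads) lies 54 mm ahead of it; z points along the fingers, y is the line along which they close (so a half turn about z gives the same grasp; the last joint's range is limited). The gripper opens to 85 mm and grips with 20 to 120 N. Pads are 22 mm wide; open, the fingers measure 114 mm over their backs; the gripper's body (76 mm by 85 mm) begins 54 mm behind the grasp point. The pads swing forward as they close: fully open they stand 13 mm farther back than shut.
Start: joints at [1.214, 0.241, 0.005, 1.335, 0, 1.571], TCP at [0.175, 0.469, 0.304] pointing down, gripper open.
Joint ranges: [-2.72, 2.72], [-1.05, 1.87], [-1.09, 1.28], [-1.99, 2.15], [-1.42, 1.44], [-3.14, 3.14]. Speed limits (rad/s): [2.79, 2.79, 3.14, 3.14, 3.14, 3.14].

### API

Orientations are given as a unit quaternion [x, y, z, w].
In Python, from workcell import bot gives the robot as it stands. The module is installed in compiled form; this text tells all that it offers.
- The arm moves only by the tool step_arm, never from a script. Its argument "rows" is a list of rows, each a list of 2 entries, a list of its own where there are three numbers: the shift along the tool's x, y, z in mm, then the turn about the tool's z in degrees. A call has 1 to 12 rows; each row is the pose to reach, as a shift and turn from the pose commanded when the call began, along the tool's axes at that moment; what a row does not reach only later rows make up. A row lasts 1/8 s, in which the tool goes at most 62.5 mm and 10.7 degrees, less where a joint would pass 70% of its speed; a pose out of reach is approached as far as the arm can. A call with a gripper value outside its range is refused whole. "claw" is the gripper's target within -1 to 1 (shut at 1, half-way at 0, fully open at -1), set as the call begins (left out, the last holds). The fingers move at their own pace and stop on an object; the grip force is fixed at half the most. Time passes only in rows, so rows that repeat a pose let the fingers close. It gives the time, the measured TCP pose, the force, the opening and the grip force at its end, in the units of the state.
- bot.get_obs(): the state, without advancing time (a new reading comes with each control period).
- bot.camera(name): name is "side" or "top"; returns (picture, depth): 400x640x3 uint8, red, green, blue; 400x640 float32, m along the optical axis (not along the pixel's ray), 0 where there is no reading.
- bot.camera_params(name): a dict with "fx", "fy", "cx", "cy" (pixels), "pose" (4x4, takes a point from camera to world coordinates). Camera axes: x right, y up, looking along -z (the intrinsics and any distortion apply to the point x, -y, -z); pixel columns grow to the right and rows downward; lengths in m; the calibration is good to about 2 mm. A picture is of the moment at which its call begins. camera_params takes no time and is no camera call.
- bot.job_done(): hands the job in; it is judged then, once.
Trained networks look in the newest picture that a camera, given by its name, has taken for a name from the list of things; names that differ only in an ending like _2 or _b are one class to them, and where a whole thing is asked for, a point or a joint stands for the part that bears it (a point fixed in the world has none). Each returns a list of dicts, best first, with "score" (0 to 1); they miss things now and then, are a little off and sometimes report something else, mostly with a low value. They report only what shows in the picture. A call takes as long as a camera call. They do not tell look-alikes from the thing itself.
- bot.trace(target, camera): "pixels" (400x640 bool, what is visible of it) and "uv" ([column, row] in pixels, amid what is visible of it).
The state is a dict: "clock": time; "joint_pos": joint angles; "joint_vel": joint speeds; "tau": joint torques, N m; "eef_pos": TCP position; "tool_rot": TCP orientation; "ft_force": force on the tool from outside, world axes, zero at the start; "ft_torque": the same for the moment, N m; "grip_width": finger opening in m; "grasp_force": force on a finger pad.
Only numpy, scipy, OpenCV 4.12 (cv2) and the standard library are available. Lean on these libraries where they do the work, as an engineer would, in place of code of your own. Each camera call takes 0.05 s, during which the arm holds its last target. There are 200 camera calls.

## Working session

There is one attempt and no reset: what is moved stays moved. The work goes in short steps, Python scripts to look and compute and a tool call to move; the robot and the scene stay as the last step left them, time stands still between calls to the robot, and variables do not carry over. Pictures are saved under pics/ and viewed, at most 10 in all, crops included, and the job is handed in when it is done.

Besides the shell and the picture viewer there is one more tool, called after "Request:" as name(argument=value, ...) on one line, values as JSON. step_arm: Moves the arm, as the interface text tells. Its arguments: {"type":"object","properties":{"rows":{"type":"array"},"claw":{"type":"number"}},"required":["rows"]}

```bash
mkdir -p pics; cat > h.py <<'E'
from workcell import bot
import numpy as np, cv2
from scipy.spatial.transform import Rotation as R
def cloud(name):
    im,d=bot.camera(name); p=bot.camera_params(name)
    v,u=np.mgrid[0:400,0:640]
    P=np.stack([(u-p['cx'])/p['fx']*d,-(v-p['cy'])/p['fy']*d,-d],-1)
    T=np.array(p['pose']); W=P@T[:3,:3].T+T[:3,3]; W[d==0]=np.nan
    return im,d,W
def save(im,f): cv2.imwrite('pics/'+f,im[:,:,::-1])
E
python3 - <<'E'
from h import *
for n in('top','side'):
    im,d,W=cloud(n); save(im,n+'0.png'); print(bot.camera_params(n)); np.savez(n+'0.npz',im=im,W=W)
    if n=='top':
        for t in('tub','lid','spot','specimen'):
            for r in bot.trace(t,n)[:3]:
                m=r['pixels']; print(t,round(r['score'],2),r['uv'],m.sum(),np.nanmedian(W[m],0).round(3),np.nanpercentile(W[m],[1,99],axis=0).round(3).tolist())
o=bot.get_obs();print(o)
E
```

```text
{'fx': 462.9089102089899, 'fy': 462.9089102089899, 'cx': 316.2534981888596, 'cy': 197.62291638583164, 'pose': array([[-0.00460801,  0.99812891, -0.06097087,  0.46782419],
       [-0.99998173, -0.00483799, -0.0036249 , -0.05039662],
       [-0.0039131 ,  0.06095305,  0.99813296,  1.04745977],
       [ 0.        ,  0.        ,  0.        ,  1.        ]])}
tub 0.94 [189.1, 282.5] 3066 [0.342 0.239 0.005] [[0.285, 0.167, -0.001], [0.406, 0.289, 0.056]]
tub 0.84 [185.4, 207.6] 2678 [0.509 0.248 0.005] [[0.452, 0.175, -0.001], [0.573, 0.298, 0.056]]
lid 0.85 [389.0, 213.1] 2997 [ 0.492 -0.211  0.014] [[0.429, -0.275, -0.0], [0.557, -0.146, 0.039]]
lid 0.84 [383.0, 312.3] 3117 [ 0.284 -0.192  0.014] [[0.219, -0.257, 0.008], [0.348, -0.128, 0.039]]
lid 0.59 [482.8, 204.1] 6096 [ 0.512 -0.414  0.02 ] [[0.422, -0.508, -0.0], [0.604, -0.326, 0.055]]
spot 0.8 [310.6, 207.2] 4553 [ 0.509 -0.032 -0.   ] [[0.427, -0.112, -0.005], [0.59, 0.047, 0.004]]
specimen 0.49 [183.8, 200.8] 272 [0.528 0.234 0.033] [[0.511, 0.218, 0.007], [0.546, 0.254, 0.037]]
{'fx': 400.7917537159507, 'fy': 400.7917537159507
[... 304 characters left out ...]
}
{'clock': 0.3, 'joint_pos': array([ 1.21395617e+00,  2.40900619e-01,  4.58895214e-03,  1.33519392e+00,
       -5.13473220e-06,  1.57082204e+00]), 'joint_vel': array([ 0.00187727, -0.00288384,  0.00313555,  0.00249687, -0.00078534,
       -0.00057057]), 'tau': array([-1.36687859e-04, -3.71850622e+01,  2.52249599e+01,  9.13880998e-03,
       -4.76848879e-05, -7.38136379e-06]), 'eef_pos': array([0.17460618, 0.46836134, 0.30359903]), 'tool_rot': array([ 1.77487595e-01,  9.84122974e-01, -3.49455134e-04, -6.04065424e-05]), 'ft_force': array([-0.18120374, -0.51675315, -0.49299214]), 'ft_torque': array([ 0.0146985 , -0.02515059, -0.00297978]), 'grasp_force': 0.0, 'grip_width': 0.08519819905641708}
```

View pics/top0.png

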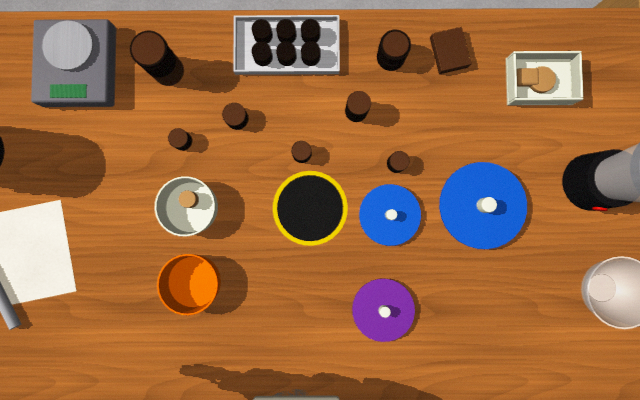

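View pics/side0.png

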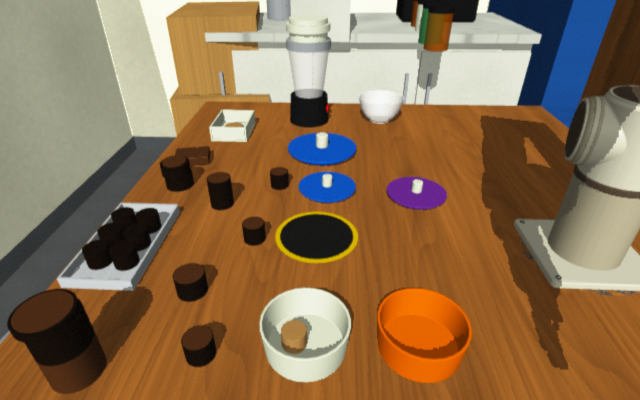

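The top picture shows the white tub with its specimen at (185,207), the spot at (310,208), the small blue lid at (391,214), a purple look-alike at (384,310), an orange one at (188,284), and three pucks at (180,139), (302,152) and (399,161). The side picture shows the same layout with nothing between the tub and the spot.

```bash
cat >> h.py <<'E'
def circ(P):  # robust-ish circle fit, xy, via outlier-trimmed least squares
    P=P[~np.isnan(P).any(1)][:,:2]
    for _ in range(4):
        s=np.linalg.lstsq(np.c_[2*P,np.ones(len(P))],(P**2).sum(1),rcond=None)[0]
        r=np.sqrt(s[2]+s[:2]@s[:2]); e=abs(np.hypot(*(P-s[:2]).T)-r); k=e<=max(np.percentile(e,85),.001); Q=P; P=P[k]
    return s[:2].round(4),round(float(r),4),len(P)
def near(W,c,r): return np.hypot(W[...,0]-c[0],W[...,1]-c[1])<r
def meas(im,W,tc,lc=(.49,-.21),zl=.015):
    h=cv2.cvtColor(im,cv2.COLOR_RGB2HSV)
    m=near(W,tc,.09)&(W[...,2]>.048)&(W[...,2]<.062)&(h[...,1]<90); print('tub rim',circ(W[m]))
    b=(abs(h[...,0].astype(int)-108)<12)&(h[...,1]>120)&near(W,lc,.085); c=cv2.findContours(b.astype(np.uint8),0,1)[0]
    if c:
        c=max(c,key=len)[:,0]; Q=W[c[:,1],c[:,0]]; print('lid',circ(Q),np.nanmedian(W[b][:,2]))
        k=near(W,np.nanmedian(W[b],0),.03)&(W[...,2]>zl+.019)&(h[...,1]<60); print('knob',np.nanmean(W[k],0).round(4),k.sum(),np.nanmax(W[k][:,2]))
    y=(abs(h[...,0].astype(int)-28)<7)&(h[...,1]>180)&near(W,(.51,-.03),.11); print('ring',circ(W[y]),np.nanmedian(W[y][:,2]))
    return h
def togo(p,az=None):
    o=bot.get_obs(); r=R.from_quat(o['tool_rot']); M=r.as_matrix()
    a=np.degrees(np.arctan2(M[1,1],M[0,1]))
    print('shift mm',(M.T@(np.array(p)-o['eef_pos'])*1000).round(1),'y-az',a.round(2),'turn',None if az is None else round(a-az,2))
E
python3 - <<'E'
from h import *
d=np.load('top0.npz'); h=meas(d['im'],d['W'],(.51,.24))
W=d['W']
for u,v in((180,136),(302,149),(399,158),(358,100),(235,113)): print('puck',np.nanmedian(W[v-3:v+4,u-3:u+4].reshape(-1,3),0).round(3))
togo((.51,.34,.20),0); togo((.51,.34,.085),0)
E
```

```text
tub rim (array([0.5122, 0.2359]), 0.0621, 205)
lid (array([ 0.4926, -0.2106]), 0.0675, 151) 0.013481388524620552
knob [ 0.4925 -0.2102  0.0383] 87 0.04147910519733555
ring (array([ 0.5093, -0.0313]), 0.0797, 557) -0.0005634014377872143
puck [0.668 0.254 0.035]
puck [ 0.636 -0.016  0.039]
puck [ 0.616 -0.229  0.039]
puck [ 0.737 -0.137  0.069]
puck [0.718 0.132 0.038]
shift mm [-359.1   -3.   103.6] y-az 69.55 turn 69.55
shift mm [-359.1   -3.   218.6] y-az 69.55 turn 69.55
```

Request:
step_arm(rows=[[[-30,0,10],6],[[-80,0,28],16],[[-135,-1,45],26],[[-190,-2,65],36],[[-245,-3,85],46],[[-295,-3,103],56],[[-335,-3,103],65],[[-359,-3,103],69.5],[[-359,-3,140],69.5],[[-359,-3,180],69.5],[[-359,-3,210],69.5],[[-359,-3,222],69.5]], claw=-1)

```text
clock: 1.8
eef_pos: [0.5088, 0.3395, 0.0795]
tool_rot: [0.707, 0.707, -0.002, -0.0]
ft_force: [-0.9, 0.0, 0.1]
grip_width: 0.0854
grasp_force: 0.0
```

```bash
python3 - <<'E'
from h import *
o=bot.get_obs();print(o['clock'],o['eef_pos'],o['ft_force'],o['grip_width'])
togo((.512,.30,.081),0); togo((.5095,-.031+.05,.081),0)
im,d,W=cloud('side'); save(im[150:400,100:500],'s1.png')
E
```

```text
1.8 [0.50882515 0.33945654 0.07952036] [-0.85766924  0.01945738  0.12738874] 0.08540917005177791
shift mm [-39.5   3.1  -1.4] y-az 0.05 turn 0.05
shift mm [-320.5    0.4   -0.7] y-az 0.05 turn 0.05
```

View pics/s1.png

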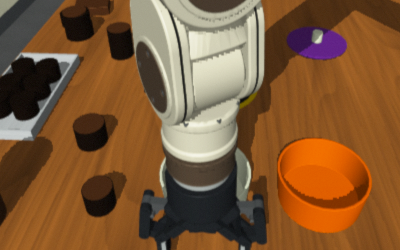

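Picture: the gripper stands behind the tub, with orange clear to its right (320,185) and the pucks clear to its left (90,130; 98,195). I'll push now.

Request:
step_arm(rows=[[[-12,3,0],0],[[-28,3,0],0],[[-38,3,0],0],[[-43,3,0],0],[[-48,3,0],0],[[-54,3,0],0],[[-61,3,0],0],[[-69,3,0],0],[[-78,3,0],0],[[-87,3,0],0],[[-96,3,0],0],[[-105,3,0],0]])

```text
clock: 3.35
eef_pos: [0.5133, 0.2351, 0.0823]
tool_rot: [0.707, 0.708, 0.001, -0.0]
ft_force: [-0.9, 4.5, 4.5]
grip_width: 0.0856
grasp_force: 2.9
```

```bash
python3 - <<'E'
from h import *
im,d,W=cloud('top'); save(im[100:350,80:480],'t1.png')
h=meas(im,W,(.51,.17))
o=bot.get_obs();print(o['clock'],o['eef_pos'],o['ft_force'])
E
```

```text
tub rim (array([0.5107, 0.1754]), 0.0623, 158)
lid (array([ 0.4927, -0.2106]), 0.0674, 142) 0.013501142879154826
knob [ 0.4928 -0.21    0.0383] 87 0.04400406840590043
ring (array([ 0.5094, -0.0314]), 0.0797, 553) -0.0007789052394050477
3.4 [0.51321712 0.23384138 0.08218871] [0.55096792 3.48714596 3.66821869]
```

View pics/t1.png

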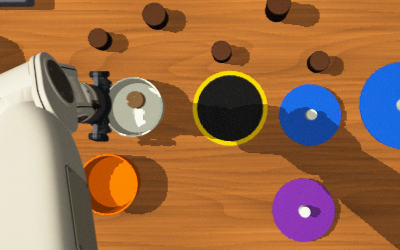

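Picture: the tub (135,107) is cradled by both fingers and upright with the specimen in it, and heads straight for the spot (230,107). I'll continue.

Request:
step_arm(rows=[[[-5,0,0],0],[[-12,0,0],0],[[-20,0,0],0],[[-29,-1,0],0],[[-38,-1,0],0],[[-48,-1,0],0],[[-58,-1,0],0],[[-68,-1,0],0],[[-78,-1,0],0],[[-88,-1,0],0],[[-98,-1,0],0],[[-108,-1,0],0]])

```text
clock: 4.9
eef_pos: [0.512, 0.1274, 0.0821]
tool_rot: [0.707, 0.708, 0.0, -0.001]
ft_force: [-0.8, 5.2, 4.4]
grip_width: 0.0856
grasp_force: 3.3
```

Request:
step_arm(rows=[[[-9,0,0],0],[[-18,0,0],0],[[-27,0,0],0],[[-36,0,0],0],[[-45,0,0],0],[[-53,0,0],0],[[-60,0,0],0],[[-66,0,0],0],[[-71,0,0],0],[[-75,0,0],0],[[-78,0,0],0],[[-78,0,0],0]])

```text
clock: 6.4
eef_pos: [0.5118, 0.0493, 0.0819]
tool_rot: [0.707, 0.707, -0.0, -0.001]
ft_force: [0.1, 5.4, 4.5]
grip_width: 0.0856
grasp_force: 3.1
```

```bash
python3 - <<'E'
from h import *
im,d,W=cloud('top'); save(im[100:350,80:480],'t2.png')
h=meas(im,W,(.51,-.01))
o=bot.get_obs();print(o['clock'],o['eef_pos'],o['ft_force'])
E
```

```text
tub rim (array([ 0.5092, -0.0099]), 0.0621, 140)
lid (array([ 0.4927, -0.2105]), 0.0673, 148) 0.013454244065464804
knob [ 0.493  -0.21    0.0387] 86 0.04283836378609851
ring (array([ 0.5097, -0.03  ]), 0.0807, 377) -0.0005194186188179906
6.45 [0.51183355 0.04932277 0.08195823] [0.04475834 5.33762749 5.13228347]
```

Request:
step_arm(rows=[[[-4,0,0],0],[[-9,0,0],0],[[-14,0,0],0],[[-18,0,0],0],[[-20,0,0],0],[[-21,0,0],0],[[-21,0,0],0],[[-15,0,0],0],[[-5,0,0],0],[[15,0,0],0],[[50,0,0],0],[[80,0,0],0]])

```text
clock: 7.95
eef_pos: [0.5115, 0.1301, 0.0813]
tool_rot: [0.707, 0.707, -0.001, -0.0]
ft_force: [-0.1, 0.2, -1.2]
grip_width: 0.0853
grasp_force: 0.0
```

```bash
python3 - <<'E'
from h import *
im,d,W=cloud('top'); save(im[100:350,80:480],'t2.png')
h=meas(im,W,(.51,-.03))
o=bot.get_obs();print(o['clock'],o['eef_pos'],o['ft_force'])
togo((.4928,-.210,.20),0);togo((.4928,-.210,.094),0)
E
```

```text
tub rim (array([ 0.5093, -0.0304]), 0.0623, 200)
lid (array([ 0.4928, -0.2105]), 0.0673, 142) 0.013459026621877257
knob [ 0.4928 -0.21    0.0382] 87 0.04258510111558622
ring (array([ 0.5094, -0.0313]), 0.0797, 548) -0.0005992124018074918
8.0 [0.51174422 0.13350187 0.0814356 ] [0.05177276 2.65075385 0.84598601]
shift mm [-343.2  -20.5 -119.1] y-az 0.25 turn 0.25
shift mm [-343.4  -20.5  -13.1] y-az 0.25 turn 0.25
```

View pics/t2.png

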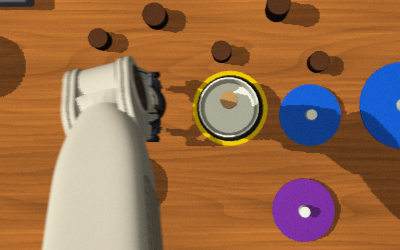

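Picture: the tub (230,107) is centred in the ring with the specimen standing inside, measured within 1 mm. Next I'll go above the lid.

Request:
step_arm(rows=[[[0,0,-50],0],[[0,0,-100],0],[[-40,-3,-119],0],[[-90,-6,-119],0],[[-145,-9,-119],0],[[-200,-12,-119],0],[[-250,-16,-119],0],[[-295,-18,-119],0],[[-325,-20,-119],0],[[-341,-20,-119],0],[[-341,-20,-119],0],[[-341,-20,-119],0]])

```text
clock: 9.5
eef_pos: [0.4925, -0.2106, 0.2007]
tool_rot: [0.706, 0.708, -0.0, -0.001]
ft_force: [0.3, -0.2, -0.9]
grip_width: 0.0853
grasp_force: 0.0
```

```bash
python3 - <<'E'
from h import *
o=bot.get_obs();print(o['clock'],o['eef_pos'],o['ft_force'],o['joint_vel'].round(3))
togo((.4928,-.210,.094),0)
E
```

```text
9.5 [ 0.49248097 -0.21062801  0.20065307] [ 0.31030509 -0.20808327 -0.94431794] [ 0.011 -0.006 -0.001 -0.003 -0.    -0.002]
shift mm [  0.6   0.4 106.7] y-az 0.13 turn 0.13
```

Request:
step_arm(rows=[[[0,0,30],0],[[0,0,65],0],[[0,0,90],0],[[0,0,102],0],[[0,0,107],0],[[0,0,107],0]])

```text
clock: 10.25
eef_pos: [0.493, -0.2115, 0.0944]
tool_rot: [0.707, 0.708, 0.0, 0.0]
ft_force: [0.1, 0.4, 0.2]
grip_width: 0.0853
grasp_force: 0.0
```

Request:
step_arm(rows=[[[0,0,0],0],[[0,0,0],0],[[0,0,0],0],[[0,0,0],0],[[0,0,0],0],[[0,0,0],0],[[0,0,0],0],[[0,0,0],0]], claw=1)

```text
clock: 11.25
eef_pos: [0.4929, -0.2119, 0.0946]
tool_rot: [0.707, 0.707, 0.0, 0.001]
ft_force: [-1.1, -0.0, 5.6]
grip_width: 0.0214
grasp_force: 58.8
```

```bash
python3 - <<'E'
from h import *
o=bot.get_obs();print(o['clock'],o['eef_pos'],o['ft_force'],o['grip_width'],o['grasp_force'])
im,d,W=cloud('side'); save(cv2.resize(im[80:280,230:480],None,fx=2,fy=2),'s2.png')
E
```

```text
11.25 [ 0.49293977 -0.21193005  0.09457715] [-1.0763918  -0.04730654  5.6333586 ] 0.021427703986504794 58.79883348941803
```

View pics/s2.png

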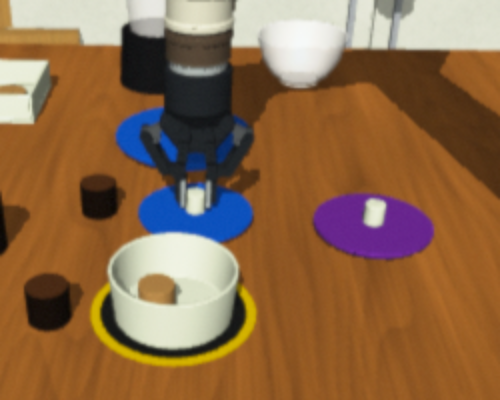

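Picture: the fingers hold the lid's knob (195,200), and the tub (175,290) stands upright with its specimen at (157,290). I'll lift and carry.

Request:
step_arm(rows=[[[0,0,-5],0],[[0,0,-15],0],[[0,0,-30],0],[[0,0,-48],0],[[0,0,-65],0],[[0,0,-77],0],[[0,0,-80],0],[[0,0,-80],0],[[0,0,-80],0]])

```text
clock: 12.42
eef_pos: [0.4921, -0.2115, 0.1732]
tool_rot: [0.707, 0.707, -0.0, -0.001]
ft_force: [-0.7, 0.2, -0.6]
grip_width: 0.0218
grasp_force: 58.8
```

Request:
step_arm(rows=[[[8,1,0],0],[[22,2,0],0],[[42,4,0],0],[[66,6,0],0],[[90,8,0],0],[[110,10,0],0],[[124,12,0],0],[[130,13,0],0],[[130,13,0],0],[[130,13,0],0]])

```text
clock: 13.68
eef_pos: [0.5054, -0.0821, 0.1739]
tool_rot: [0.707, 0.707, -0.0, 0.0]
ft_force: [-0.1, 0.2, -0.2]
grip_width: 0.0216
grasp_force: 58.8
```

```bash
python3 - <<'E'
from h import *
im,d,W=cloud('top'); save(im[100:350,180:480],'t3.png'); np.savez('t3.npz',im=im,W=W)
o=bot.get_obs();e=o['eef_pos'];print(o['clock'],e,o['ft_force'],o['grip_width'],o['grasp_force'],o['tool_rot'])
h=cv2.cvtColor(im,cv2.COLOR_RGB2HSV)
b=(abs(h[...,0].astype(int)-108)<12)&(h[...,1]>120)&near(W,e,.09)&(W[...,2]>.06)
print(b.sum(),np.nanpercentile(W[b],[1,5,50,95,99],axis=0).round(4).tolist())
Q=W[b];Q=Q[np.isfinite(Q).all(1)]; s=np.linalg.lstsq(np.c_[Q[:,:2],np.ones(len(Q))],Q[:,2],rcond=None)[0]; print('tilt deg',np.degrees(s[:2]))
# outer contour points at flange level
c=max(cv2.findContours(b.astype(np.uint8),0,1)[0],key=len)[:,0]; H=cv2.convexHull(c)[:,0]; print(circ(W[H[:,1],H[:,0]]),len(H))
im2,d2,W2=cloud('side'); save(im2[80:330,180:480],'s3.png'); np.savez('s3.npz',im=im2,W=W2)
E
```

```text
13.725 [ 0.50535605 -0.08226533  0.17387924] [ 0.4039807   0.20184393 -0.31364155] 0.02151315164818751 58.7620210647583 [ 7.07116057e-01  7.07097498e-01 -8.25347237e-05  6.08351402e-05]
39 [[0.4925, -0.0196, 0.0888], [0.4943, -0.0195, 0.0903], [0.5112, -0.0154, 0.0924], [0.5299, -0.0132, 0.0945], [0.533, -0.0132, 0.0952]]
tilt deg [ 0.81017404 -2.34997128]
(array([ 0.5077, -0.0307]), 0.0224, 4) 6
```

View pics/s3.png

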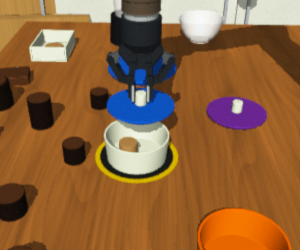

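View pics/t3.png

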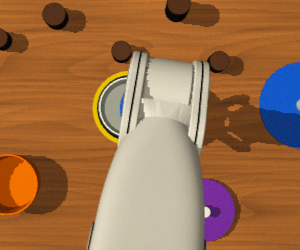

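Pictures: the lid is held level over the tub's near side (side 140,107), with the tub (138,148) and specimen beneath it. The top view is mostly blocked by the arm, so I'll measure from the side view.

```bash
python3 - <<'E'
from h import *
d=np.load('s3.npz'); im,W=d['im'],d['W']; h=cv2.cvtColor(im,cv2.COLOR_RGB2HSV); e=bot.get_obs()['eef_pos']
b=(abs(h[...,0].astype(int)-108)<14)&(h[...,1]>120)&near(W,e,.085)&(W[...,2]>.08)&(W[...,2]<.115)
Q=W[b];s=np.linalg.lstsq(np.c_[Q[:,:2]-Q[:,:2].mean(0),np.ones(len(Q))],Q[:,2],rcond=None)[0]; print(b.sum(),'tilt',np.degrees(s[:2]),'z',s[2])
print('ext',np.nanpercentile(Q,[0.5,99.5],axis=0).round(4).tolist())
c=max(cv2.findContours(b.astype(np.uint8),0,1)[0],key=len)[:,0]; H=cv2.convexHull(c)[:,0]
H=np.array([q for q in c if cv2.pointPolygonTest(H.reshape(-1,1,2).astype(np.float32),(float(q[0]),float(q[1])),True)<1.0])
print('lid',circ(W[H[:,1],H[:,0]]),len(H))
k=near(W,e,.02)&(W[...,2]>.1)&(W[...,2]<.135)&(h[...,1]<60)&(h[...,2]>120); print('knob',k.sum(),np.nanpercentile(W[k],[2,50,98],axis=0).round(4).tolist())
m=near(W,(.509,-.031),.075)&(W[...,2]>.050)&(W[...,2]<.062)&(h[...,1]<90); print('rim',circ(W[m]))
y=(abs(h[...,0].astype(int)-28)<7)&(h[...,1]>180)&near(W,(.51,-.03),.11); print('ring',circ(W[y]))
d0=np.load('side0.npz'); h=cv2.cvtColor(d0['im'],cv2.COLOR_RGB2HSV); W=d0['W']
y=(abs(h[...,0].astype(int)-28)<7)&(h[...,1]>180)&near(W,(.51,-.03),.11); print('ring0',circ(W[y]))
b=(abs(h[...,0].astype(int)-108)<14)&(h[...,1]>120)&near(W,(.493,-.21),.085)
c=max(cv2.findContours(b.astype(np.uint8),0,1)[0],key=len)[:,0]; print('lid0',circ(W[c[:,1],c[:,0]]))
m=near(W,(.512,.236),.075)&(W[...,2]>.050)&(W[...,2]<.062)&(h[...,1]<90); print('rim0',circ(W[m]))
print('eef',e)
E
```

```text
1582 tilt [-0.06725852 -0.37445053] z 0.09302575800596907
ext [[0.4383, -0.145, 0.0887], [0.57, -0.0114, 0.1077]]
lid (array([ 0.5041, -0.0786]), 0.0675, 87) 127
knob 173 [[0.4904, -0.0882, 0.1014], [0.5061, -0.0708, 0.1146], [0.5202, -0.0669, 0.1318]]
rim (array([ 0.5094, -0.0268]), 0.0624, 166)
ring (array([ 0.5099, -0.0319]), 0.0799, 355)
ring0 (array([ 0.5102, -0.0314]), 0.0797, 485)
lid0 (array([ 0.4927, -0.2078]), 0.0674, 75)
rim0 (array([0.5128, 0.2398]), 0.0626, 486)
eef [ 0.50536035 -0.08229453  0.1738807 ]
```

Request:
step_arm(rows=[[[6,1,0],0],[[18,2,0],0],[[32,3,0],0],[[43,4,0],0],[[49,4.5,0],0],[[51,4.5,0],0],[[51,4.5,5],0],[[51,4.5,12],0],[[51,4.5,18],0],[[51,4.5,20],0],[[51,4.5,20],0]])

```text
clock: 15.15
eef_pos: [0.5097, -0.0308, 0.1536]
tool_rot: [0.707, 0.707, -0.0, -0.0]
ft_force: [0.2, 0.2, -0.3]
grip_width: 0.0213
grasp_force: 58.8
```

```bash
python3 - <<'E'
from h import *
im,d,W=cloud('side'); save(cv2.resize(im[150:290,230:430],None,fx=3,fy=3),'s4.png'); h=cv2.cvtColor(im,cv2.COLOR_RGB2HSV); o=bot.get_obs(); e=o['eef_pos']
b=(abs(h[...,0].astype(int)-108)<14)&(h[...,1]>120)&near(W,e,.085)&(W[...,2]>.06)&(W[...,2]<.1)
c=max(cv2.findContours(b.astype(np.uint8),0,1)[0],key=len)[:,0]; H=cv2.convexHull(c)[:,0]
H=np.array([q for q in c if cv2.pointPolygonTest(H.reshape(-1,1,2).astype(np.float32),(float(q[0]),float(q[1])),True)<1.0])
print('lid',circ(W[H[:,1],H[:,0]]),np.nanmedian(W[b][:,2]),'eef',e,o['ft_force'],o['clock'])
E
```

```text
lid (array([ 0.5084, -0.0274]), 0.0675, 102) 0.07284551746231618 eef [ 0.50988725 -0.03078569  0.15386814] [-0.52702884 -0.21269185 -1.30967598] 15.2
```

View pics/s4.png

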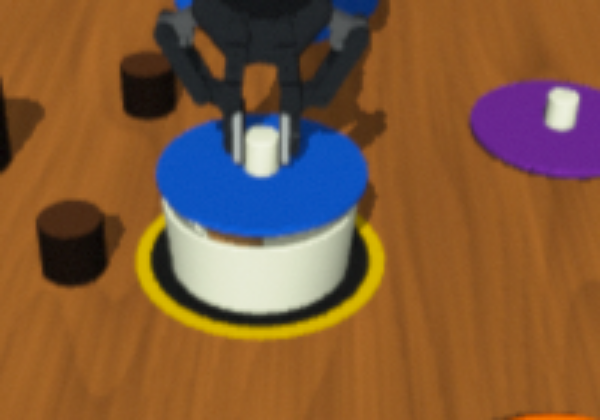

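Picture: the lid (263,175) hovers squarely above the tub (263,240). I'll lower it gently.

Request:
step_arm(rows=[[[0,0,2],0],[[0,0,4],0],[[0,0,6],0],[[0,0,8],0],[[0,0,9],0],[[0,0,10],0],[[0,0,11],0],[[0,0,11],0]])

```text
clock: 16.2
eef_pos: [0.5098, -0.0307, 0.1428]
tool_rot: [0.707, 0.707, -0.0, -0.0]
ft_force: [0.4, 0.3, -0.4]
grip_width: 0.0217
grasp_force: 58.8
```

Request:
step_arm(rows=[[[0,0,1],0],[[0,0,2],0],[[0,0,3],0],[[0,0,3],0]])

```text
clock: 16.7
eef_pos: [0.5098, -0.0307, 0.1399]
tool_rot: [0.707, 0.707, -0.0, -0.0]
ft_force: [-0.9, -0.6, 0.3]
grip_width: 0.0217
grasp_force: 58.8
```

Request:
step_arm(rows=[[[0,0,0.5],0],[[0,0,1],0],[[0,0,1.5],0],[[0,0,1.5],0]])

```text
clock: 17.2
eef_pos: [0.5098, -0.0307, 0.1399]
tool_rot: [0.707, 0.707, 0.0, 0.0]
ft_force: [-4.2, -0.6, 10.1]
grip_width: 0.0218
grasp_force: 59.6
```

Contact at the expected seated height. I'll relax the force, release and rise.

Request:
step_arm(rows=[[[0,0,-1],0],[[0,0,-1],0]])

```text
clock: 17.45
eef_pos: [0.5099, -0.0307, 0.1399]
tool_rot: [0.707, 0.707, 0.0, 0.0]
ft_force: [-2.5, 0.4, 5.1]
grip_width: 0.022
grasp_force: 59.1
```

Request:
step_arm(rows=[[[0,0,0],0],[[0,0,0],0],[[0,0,0],0],[[0,0,0],0],[[0,0,0],0],[[0,0,0],0],[[0,0,-15],0],[[0,0,-45],0],[[0,0,-95],0],[[50,0,-110],0],[[110,0,-110],0],[[165,0,-110],0]], claw=-1)

```text
clock: 18.95
eef_pos: [0.51, 0.1359, 0.2514]
tool_rot: [0.707, 0.707, 0.001, 0.001]
ft_force: [0.5, 0.5, 0.4]
grip_width: 0.0853
grasp_force: 0.0
```

Request:
step_arm(rows=[[[40,0,0],0],[[60,0,0],0],[[60,0,0],0],[[60,0,0],0]])

```text
clock: 19.45
eef_pos: [0.5097, 0.1932, 0.2496]
tool_rot: [0.707, 0.707, -0.0, 0.0]
ft_force: [-0.4, 0.3, 0.2]
grip_width: 0.0856
grasp_force: 0.0
```

```bash
python3 - <<'E'
from h import *
for n in('top','side'):
    im,d,W=cloud(n); h=cv2.cvtColor(im,cv2.COLOR_RGB2HSV)
    b=(abs(h[...,0].astype(int)-108)<14)&(h[...,1]>120)&near(W,(.51,-.03),.085)&(W[...,2]>.04); Q=W[b]
    c=max(cv2.findContours(b.astype(np.uint8),0,1)[0],key=len)[:,0]
    s=np.linalg.lstsq(np.c_[Q[:,:2]-Q[:,:2].mean(0),np.ones(len(Q))],Q[:,2],rcond=None)[0]; print(n,b.sum(),circ(W[c[:,1],c[:,0]]),'tilt',np.degrees(s[:2]),'z',s[2])
    y=(abs(h[...,0].astype(int)-28)<7)&(h[...,1]>180)&near(W,(.51,-.03),.11); print('ring',circ(W[y]))
    if n=='top':
        for u,v in((180,136),(302,149),(399,158)): print('puck',np.nanmedian(W[v-3:v+4,u-3:u+4].reshape(-1,3),0).round(3))
    else: save(cv2.resize(im[150:290,230:430],None,fx=3,fy=3),'s5.png')
o=bot.get_obs();print(o['clock'],o['eef_pos'],o['ft_force'],o['joint_vel'].round(3))
E
```

```text
top 3104 (array([ 0.5081, -0.0301]), 0.0675, 163) tilt [-0.03109151  0.03274804] z 0.05882710981691538
ring (array([ 0.5097, -0.0305]), 0.0802, 490)
puck [0.668 0.254 0.035]
puck [ 0.637 -0.016  0.039]
puck [ 0.616 -0.229  0.039]
side 1832 (array([ 0.5095, -0.0268]), 0.0671, 80) tilt [-0.01253855 -0.06453593] z 0.05906237342748285
ring (array([ 0.5103, -0.0314]), 0.0797, 346)
19.55 [0.50977719 0.19285916 0.24953585] [ 0.09765102  0.4096003  -0.48111865] [-0.003  0.002  0.001 -0.003  0.002  0.003]
```

View pics/s5.png

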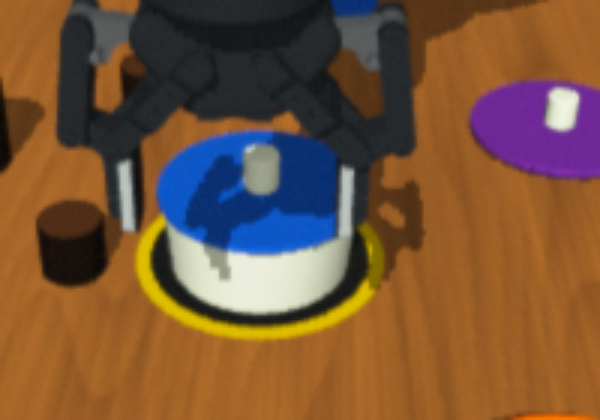

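Picture: the lid (262,190) sits flush and level on the tub inside the ring (262,260). It measures 0.059 m high with under 0.1° of tilt, the three nearest pucks haven't moved, and the gripper is clear.

```bash
python3 -c "
from workcell import bot
print(bot.job_done())"
```

```text
the job is handed in; nothing more can be done
None
```

The tub is centred on the marked spot to within about 2 mm, the blue lid is seated level on it and released, and the three nearest dark samples haven't moved; the job was handed in at about 19.6 s.

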